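# Dock the tablet tray and snap its rocker catch over

## Robot

A 7-joint arm with a two-finger parallel gripper is mounted at the origin on the work surface. World frame = base frame: x ahead of the robot, y to its left, z up, the work surface at z = 0. Lengths are in m, angles in rad, forces in N, time in s.
With the tool pointing down it reaches from about 0.35 to 0.9 m from the base axis. Payload 19.9 kg.
Tool frame: the origin (TCP) lies where the fingers leave the gripper's body, on its centre line; the fingertips stand 97 mm ahead of it and the grasp point (between the pads) lies tcp_to_grasp ahead of it (tcp_to_grasp is the distance from the TCP to the grasp point, in m); z points along the fingers, y is the line along which they close (so a half turn about z gives the same grasp; the last joint's range is limited). The gripper opens to 94 mm and grips with 3 to 60 N. Pads are 16 mm wide; open, the fingers measure 119 mm over their backs; the gripper's body (75 mm by 177 mm) begins 78 mm behind the grasp point.
Start: joints at [1.264, 0.417, -0.01, 1.614, 0.005, 1.111, -0.053], TCP at [0.164, -0.603, 0.303] pointing down, gripper open.
Joint ranges: [-2.81, 2.81], [-0.39, 2.02], [-1.27, 1.25], [0.06, 2.57], [-1.19, 4.33], [0.19, 2], [-2.82, 2.82]. Speed limits (rad/s): [1.89, 1.89, 2.39, 2.39, 3.01, 3.01, 3.01].

## Interface

Orientations are given as a unit quaternion [w, x, y, z].
In Python, from cell import * gives the robot as it stands. The module is installed in compiled form; this text tells all that it offers.
- The arm moves only by the tool carry_out, never from a script. Its argument "series" is one flat list of numbers, 7 for each row, row after row: the turn, a rotation vector about the world's x, y, z in degrees, then the shift along the world's x, y, z in m, then the opening, from 0 (shut) to 1 (fully open). In form: [ax, ay, az, tx, ty, tz, gripper, ax, ay, az, tx, ty, tz, gripper, ...]. A call has exactly 5 rows; each row shifts and turns the commanded pose from where the row before left it; what a row does not reach is not made up. A row lasts 1/12 s, in which the tool goes at most 41.7 mm and 7.16 degrees, less where a joint would pass 70% of its speed; a pose out of reach is approached as far as the arm can. A call is refused whole if a number of a shift passes 0.0417 or a number of a turn 7.16, either way. A call with a gripper value outside its range is refused whole. The fingers move at their own pace and stop on an object; the grip force is fixed at half the most. Time passes only in rows, so rows that do not move let the fingers close, or fill a call up. It gives the time, the measured TCP pose, the force, the opening and the grip force at its end, in the units of the state.
- sense(): the state, without advancing time (a new reading comes with each control period).
- grab_frame(name): name is "scene" or "top" or "wrist"; returns a dict with "pixels" (400x640x3 uint8, blue, green, red), "intrinsics" (3x3 intrinsics, pixels), "R" (3x3) and "t" (3): a world point X has camera coordinates R X + t; the wrist camera has in their place "mount" (4x4, takes a point from camera to tool coordinates, whose origin is the TCP and whose axes are the flange's). Camera axes: x right, y down, z forward; pixel columns grow to the right and rows downward; lengths in m; the calibration is good to about 2 mm. A picture is of the moment at which its call begins: read the wrist's pose just before it. There is no depth.
- finish_job(): hands the job in; it is judged then, once.
The state is a dict: "t": time; "joints": joint angles; "qd": joint speeds; "joint_torque": joint torques, N m; "ee_pos": TCP position; "ee_rot": TCP orientation; "wrist_force": force on the tool from outside, world axes, zero at the start; "moment": the same for the moment, N m; "grip_width": finger opening in m; "gripper_force": force on a finger pad.
Only numpy, scipy, OpenCV 4.12 (cv2) and the standard library are available. Lean on these libraries where they do the work, as an engineer would, in place of code of your own. Each camera call takes 0.05 s, during which the arm holds its last target. There are 200 camera calls.

## Task

Slide the pink tablet tray along the dock until it is fully home against the rubber stop, then press the black pad of the red rocker catch down until the catch snaps over and hooks the tray in, and keep bearing on the pad with a light steady pressure of about 8 N for two seconds so that the catch beds in; then let go. Never push on the tray or the dock harder than 20 N, and leave the bottle, jar and carton beside it standing where they are.

Things in the scene. Friction and masses are not known exactly. Their poses are not given: they have to be found in the camera images.
- dock: Fixed tray dock: aluminium bed plate 280 x 130 mm (x -150..130, y -65..65), 6 mm thick, on the counter; origin on the counter, z up. The tray slides on it along +x between two white rails (inner faces y = -47, +47 mm, tops 28 mm above the counter, x -150..60) up to a rubber stop. Behind that a white block (x 64..114 mm, top 46 mm) carries the red rocker catch between two dark cheeks.
- stop (a point): Point fixed on the dock: middle of the rubber stop's face, which looks to the dock's -x; 60 mm from the dock's origin along x, 21 mm above the counter.
- pad (a point): Point fixed to the dock (it does not follow the catch): where the middle of the catch's black pad would be when snapped over, if the catch head were set lowest. 22 mm from the dock's origin along x, 90 mm above the counter. The head has a stiff hand height setting, 0 to 10 mm higher, left anywhere and NOT measured: find the pad by touch. Axes as the dock's.
- pivot (a point): Point fixed to the dock: rocker's pivot (axis along the dock's y) for the lowest head setting, 78 mm above the counter, 80 mm from the dock's origin along x; truly 0 to 10 mm higher. The red rocker is 105 x 40 mm; its arm over the tray has a black pad 26 (along x) x 44 mm, centred 58 mm from the pivot, and a steel tongue below, 33 mm from the pivot. Open, the pad's middle is 45 mm nearer -x than this point, 38..48 mm above it.
- tray: Loose pink open tray of tablet strips, 120 (x) x 90 (y) x 42 mm high, walls 5 mm, 0.28 to 0.56 kg; origin at the centre of its underside, axes as the dock's. A tab 30 mm wide, 5 mm thick stands 16 mm above the front (-x) wall. Starts 30 to 70 mm short of home on the bed plate, 2 mm play to each rail. Home: back wall on the stop, origin at x = 0 in the dock's frame. Within 3 mm is home; further out the catch may land on it.
- catch (a joint): Angle of the rocker catch, rad: 0 open (arm over the tray slopes up by 0.5 rad, tongue clear of the tray), 0.5 snapped over (arm level, tongue inside the tray, in front of its back wall). Sprung over centre: it resists with about 8 N at the pad at first, less and less up to 0.25, beyond which it snaps over by itself to a firm stop at 0.5 and stays.
- pill_bottle: White tablet jar with white cap, 52 mm diameter, 85 mm high, standing beside the dock: leave alone. Origin: centre of its underside.
- amber_jar: Amber jar with black cap, 48 mm diameter, 75 mm high, standing beside the dock: leave alone. Origin: centre of its underside.
- carton: White and green carton 50 x 70 x 60 mm high beside the dock: leave alone. Origin: centre of its underside.
Mind the look-alikes: they are no part of the job. Several things have the shape of the tray; the one meant has the colours described above.

How it is judged:
By the outcome, as a careful person would: the job done as asked, in the order asked, and still so for the second after the job is handed in, with the robot touching nothing.
It also fails if it takes over 59 s, if anything falls off the work surface, if the arm or the gripper's body presses on something with over 40 N, if the wrist force passes 120 N, or if a joint passes its speed limit or range.

## Working session

There is one attempt and no reset: what is moved stays moved. The work goes in short steps, Python scripts to look and compute and a tool call to move; the robot and the scene stay as the last step left them, time stands still between calls to the robot, and variables do not carry over. Pictures are saved under pics/ and viewed, at most 10 in all, crops included, and the job is handed in when it is done.

Besides the shell and the picture viewer there is one more tool, called after "Emit:" by a JSON object that holds its "name" and its "arguments". carry_out: Moves the arm, as the interface text tells. Its arguments: {"type":"object","properties":{"series":{"type":"array","items":{"type":"number"}}},"required":["series"]}

```bash
mkdir -p pics; python3 - <<'E'
from cell import *
import cv2,numpy as np,pickle
s=sense();print({k:np.round(v,3).tolist() for k,v in s.items()})
try: print(tcp_to_grasp)
except Exception as e: print(e)
d={}
for n in("scene","top"):
    f=grab_frame(n);d[n]=f;cv2.imwrite(f"pics/{n}0.png",f["pixels"]);print(n,f["intrinsics"],f["R"],f["t"])
pickle.dump(d,open("f0.pkl","wb"))
E
```

```text
{'t': 0.0, 'joints': [1.264, 0.418, -0.01, 1.614, 0.005, 1.111, -0.053], 'qd': [-0.0, -0.001, 0.0, 0.001, 0.001, 0.001, -0.001], 'joint_torque': [0.0, -85.125, 0.638, -42.599, -0.049, 0.019, 0.0], 'ee_pos': [0.164, -0.603, 0.302], 'ee_rot': [-0.001, 0.991, 0.132, -0.0], 'wrist_force': [-0.338, 0.046, 1.055], 'moment': [-0.017, 0.022, 0.037], 'gripper_force': 0.0, 'grip_width': 0.094}
0.0784
scene [[399.14234148   0.         318.10596881]
 [  0.         399.14234148 200.64596407]
 [  0.           0.           1.        ]] [[-0.67857824  0.73433544 -0.01682377]
 [ 0.47294058  0.41927672 -0.77494145]
 [-0.56201315 -0.53381504 -0.63180908]] [ 0.32165566 -0.25469453  1.24657414]
top [[384.1000882    0.         315.28011808]
 [  0.         384.1000882  200.85275075]
 [  0.           0.           1.        ]] [[-0.02606067 -0.99965381  0.00362093]
 [-0.99638714  0.02568229 -0.08095109]
 [ 0.08083008 -0.00571749 -0.9967115 ]] [0.08211262 0.55666137 0.92104399]
```

View pics/scene0.png

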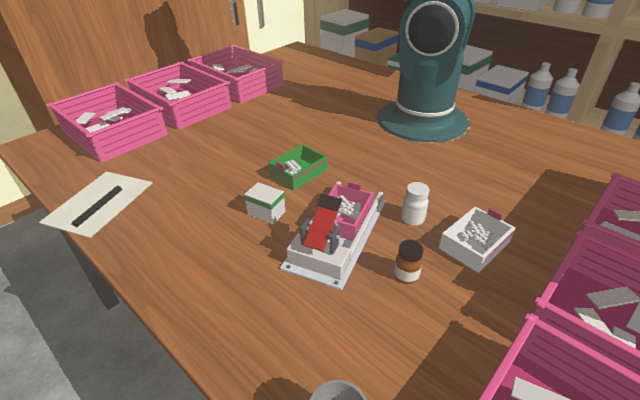

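View pics/top0.png

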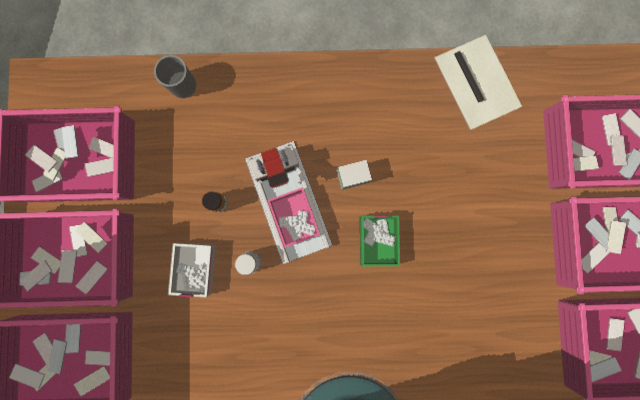

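The look-alikes are the green tray (scene 298,166; top 380,240), the white tray (scene 478,237; top 190,270) and the big pink baskets at the edges. The one meant is the small pink tray with a tab between the dock's rails (scene 350,205; top 293,218), under the red rocker at top (273,165). I'll confirm it in a crop.

```bash
python3 - <<'E'
import cv2,numpy as np,pickle
d=pickle.load(open("f0.pkl","rb"))
a=cv2.resize(d["top"]["pixels"][135:270,235:340],None,fx=4,fy=4,interpolation=cv2.INTER_CUBIC)
b=cv2.resize(d["scene"]["pixels"][175:290,275:390],None,fx=3.3,fy=3.3,interpolation=cv2.INTER_CUBIC)
h=max(a.shape[0],b.shape[0]);o=np.zeros((h,a.shape[1]+b.shape[1],3),np.uint8)
o[:a.shape[0],:a.shape[1]]=a;o[:b.shape[0],a.shape[1]:]=b
print(o.shape,a.shape);cv2.imwrite("pics/crop.png",o[:600,:800])
E
```

```text
(540, 800, 3) (540, 420, 3)
```

View pics/crop.png

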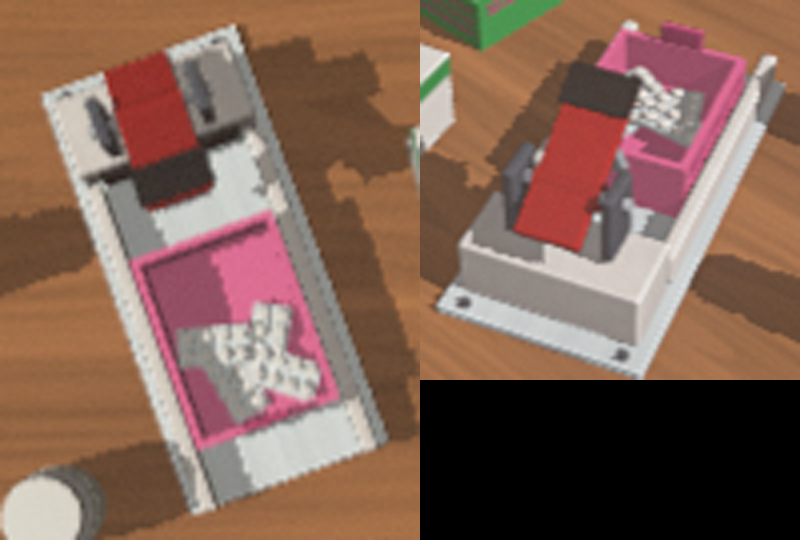

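The crop confirms it: the pink tray with a tab lies between the rails. Tray rim corners are at (275,213), (133,258), (197,447) and (338,400). Plate corners are at (43,95), (236,25) and (386,438).

```bash
cat > h.py <<'E'
import cv2,numpy as np,pickle
def ray(f,p):
    d=np.linalg.inv(f["intrinsics"])@[p[0],p[1],1];R=np.array(f["R"]);t=np.array(f["t"])
    return -R.T@t,R.T@d
def plane(f,p,z):
    c,d=ray(f,p);return c+d*(z-c[2])/d[2]
def two(f,p,g,q):
    c,d=ray(f,p);e,k=ray(g,q)
    s=np.linalg.lstsq(np.c_[d,-k],e-c,rcond=None)[0]
    a,b=c+d*s[0],e+k*s[1];return (a+b)/2,np.linalg.norm(a-b)
def proj(f,X):
    v=np.array(f["R"])@X+np.array(f["t"]);v=np.array(f["intrinsics"])@v;return v[:2]/v[2]
E
python3 - <<'E'
from h import *
np.set_printoptions(precision=4,suppress=True)
d=pickle.load(open("f0.pkl","rb"));T,S=d["top"],d["scene"]
ct=lambda x,y:(235+x/4,135+y/4); cs=lambda x,y:(275+(x-420)/3.3,175+y/3.3)
P=[plane(T,ct(*c),.006) for c in[(43,95),(236,25),(386,438),(195,512)]]
print("plate",*P,"sides",[np.linalg.norm(P[i]-P[(i+1)%4]) for i in range(4)])
print("2view",two(T,ct(43,95),S,cs(642,378)),two(T,ct(236,25),S,cs(438,303)))
print("plane scene",plane(S,cs(642,378),.006),plane(S,cs(438,303),.006))
Q=[plane(T,ct(*c),.048) for c in[(275,213),(133,258),(197,447),(338,400)]]
print("rim",*Q,[np.linalg.norm(Q[i]-Q[(i+1)%4]) for i in range(4)])
# least squares dock pose from plate corners
loc=np.array([[.130,.065],[.130,-.065],[-.150,-.065],[-.150,.065]])
def fit(l,w):
    l0,w0=l.mean(0),w.mean(0);A,B=l-l0,w-w0
    a=np.arctan2((A[:,0]*B[:,1]-A[:,1]*B[:,0]).sum(),(A*B).sum());R=np.array([[np.cos(a),-np.sin(a)],[np.sin(a),np.cos(a)]])
    return a,w0-R@l0,R
W=np.array(P)[:,:2]
use=[0,1,2]
a,o,R=fit(loc[use],W[use]);print("dock yaw deg",np.degrees(a),"o",o,"res",(loc@R.T+o-W)*1000)
tl=np.array([[.06,-.045],[.06,.045],[-.06,.045],[-.06,-.045]])
a2,o2,R2=fit(tl,np.array(Q)[:,:2]);print("tray",np.degrees(a2),o2,"in dock",R.T@(o2-o))
# tab: scene pixel crop top corners (662,22),(704,35)
for p in[(662,24),(704,37)]:print("tab",plane(S,cs(*p),.064))
two_=two(T,ct(275,213),S,cs(627,0));
# rim back corners seen in scene: right (690,165)
print("rim corner",two(T,ct(133,258),S,cs(688,163)),"front",two(T,ct(197,447),S,cs(745,62)))
# pad black: top crop centre & scene centre
print("pad",two(T,ct(172,178),S,cs(601,93)))
Z=two(T,ct(172,178),S,cs(601,93))[0]; print("pad in dock",R.T@(Z[:2]-o),Z[2])
E
```

```text
plate [0.6709 0.2399 0.006 ] [0.7126 0.1175 0.006 ] [0.4505 0.0302 0.006 ] [0.4082 0.1493 0.006 ] sides [np.float64(0.12940766633294118), np.float64(0.27624829739551676), np.float64(0.12634290447868118), np.float64(0.27783474625746574)]
2view (array([ 0.6715,  0.242 , -0.0007]), np.float64(0.002231904113351012)) (array([0.7124, 0.1184, 0.0032]), np.float64(0.0023805540270602043))
plane scene [0.6749 0.2461 0.006 ] [0.7132 0.1213 0.006 ]
rim [0.5875 0.0946 0.048 ] [0.5627 0.18   0.048 ] [0.4495 0.144  0.048 ] [0.475  0.0599 0.048 ] [np.float64(0.08895824406968258), np.float64(0.11874260501107088), np.float64(0.08789838492779606), np.float64(0.11773521535870315)]
dock yaw deg 18.576439720707477 o [0.5697 0.1381] res [[ 1.3131  1.1488]
 [ 0.9907  0.4144]
 [-2.3038 -1.5632]
 [-1.4669  2.5949]]
tray 17.09386051440659 [0.5187 0.1197] in dock [-0.0542 -0.0012]
tab [0.4741 0.0933 0.064 ]
tab [0.4668 0.1235 0.064 ]
rim corner (array([0.5608, 0.1819, 0.0504]), np.float64(0.005459999555334343)) front (array([0.4489, 0.1449, 0.0434]), np.float64(0.0013672764998371193))
pad (array([0.601 , 0.1501, 0.1131]), np.float64(0.0002820535760982202))
pad in dock [0.0336 0.0014] 0.1131429630057417
```

Emit:
{"name": "carry_out", "arguments": {"series": [0, 0, 3.4, 0.02, 0.025, 0, 0, 0, 0, 0, 0.02, 0.028, 0, 0, 0, 0, 0, 0.02, 0.028, 0, 0, 0, 0, 0, 0.02, 0.028, 0, 0, 0, 0, 0, 0.02, 0.028, 0, 0]}}

```text
t: 0.52
ee_pos: [0.2647, -0.4645, 0.3024]
ee_rot: [-0.0, 0.987, 0.162, -0.0]
wrist_force: [1.0, -1.0, 0.8]
grip_width: 0.0641
gripper_force: 0.0
```

Emit:
{"name": "carry_out", "arguments": {"series": [0, 0, 0, 0.02, 0.028, 0, 0, 0, 0, 0, 0.02, 0.028, 0, 0, 0, 0, 0, 0.02, 0.028, 0, 0, 0, 0, 0, 0.02, 0.028, 0, 0, 0, 0, 0, 0.02, 0.028, 0, 0]}}

```text
t: 0.93
ee_pos: [0.3647, -0.3245, 0.3026]
ee_rot: [-0.0, 0.987, 0.162, -0.0]
wrist_force: [0.4, 0.2, -0.1]
grip_width: 0.031
gripper_force: 0.0
```

Emit:
{"name": "carry_out", "arguments": {"series": [0, 0, 0, 0.005, 0.028, 0, 0, 0, 0, 0, 0.005, 0.028, 0, 0, 0, 0, 0, 0.005, 0.028, 0, 0, 0, 0, 0, 0.005, 0.028, 0, 0, 0, 0, 0, 0.005, 0.028, 0, 0]}}

```text
t: 1.35
ee_pos: [0.389, -0.1846, 0.3025]
ee_rot: [-0.0, 0.987, 0.162, -0.0]
wrist_force: [1.8, 0.8, -0.3]
grip_width: 0.0002
gripper_force: 0.0
```

Emit:
{"name": "carry_out", "arguments": {"series": [0, 0, 0, 0.005, 0.028, 0, 0, 0, 0, 0, 0.005, 0.028, 0, 0, 0, 0, 0, 0.005, 0.028, 0, 0, 0, 0, 0, 0.005, 0.028, 0, 0, 0, 0, 0, 0.005, 0.028, 0, 0]}}

```text
t: 1.77
ee_pos: [0.414, -0.0447, 0.3026]
ee_rot: [0.0, 0.987, 0.162, -0.0]
wrist_force: [1.3, 0.6, 1.1]
grip_width: 0.0006
gripper_force: 0.0
```

Emit:
{"name": "carry_out", "arguments": {"series": [0, 0, 0, 0.005, 0.028, 0, 0, 0, 0, 0, 0.005, 0.028, 0, 0, 0, 0, 0, 0.005, 0.028, 0, 0, 0, 0, 0, 0.005, 0.028, 0, 0, 0, 0, 0, 0.005, 0.028, 0, 0]}}

```text
t: 2.18
ee_pos: [0.4391, 0.0953, 0.3026]
ee_rot: [0.0, 0.987, 0.162, -0.0]
wrist_force: [0.6, -0.4, 0.3]
grip_width: 0.0003
gripper_force: 0.0
```

```bash
python3 - <<'E'
from cell import *
from h import *
from scipy.spatial.transform import Rotation as Ro
s=sense();f=grab_frame("wrist");cv2.imwrite("pics/w1.png",f["pixels"])
q=s["ee_rot"];Rw=Ro.from_quat([q[1],q[2],q[3],q[0]]).as_matrix()
M=np.array(f["mount"]);Rc=Rw@M[:3,:3];c=Rw@M[:3,3]+s["ee_pos"]
g=dict(pixels=f["pixels"],intrinsics=f["intrinsics"],R=Rc.T,t=-Rc.T@c);pickle.dump(g,open("w1.pkl","wb"))
print(c,M.round(3))
E
```

```text
[0.50728455 0.11923534 0.38542247] [[-0.001 -0.968 -0.252  0.072]
 [ 1.    -0.001 -0.    -0.001]
 [-0.    -0.252  0.968 -0.083]
 [ 0.     0.     0.     1.   ]]
```

View pics/w1.png

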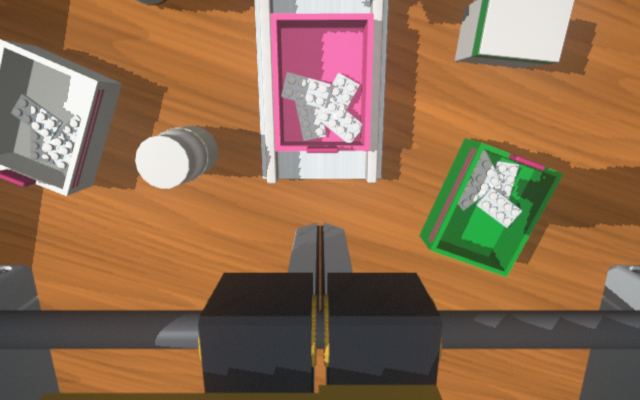

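The wrist view shows the tray rim with its front edge at row ~150 (columns 275–370), and the plate/rail front edge at row ~181 (columns 264–381). The bottle at (170,160) and the green tray are clear of the fingers.

```bash
python3 - <<'E'
from h import *
np.set_printoptions(precision=4,suppress=True)
g=pickle.load(open("w1.pkl","rb"))
a=np.radians(18.6);o=np.array([.5697,.1381]);R=np.array([[np.cos(a),-np.sin(a)],[np.sin(a),np.cos(a)]])
D=lambda p,z:R.T@(plane(g,p,z)[:2]-o)
hsv=cv2.cvtColor(g["pixels"],cv2.COLOR_BGR2HSV)
m=cv2.inRange(hsv,(155,90,80),(178,255,255))[:200,240:400]
c=max(cv2.findContours(m,0,2)[0],key=cv2.contourArea);b=cv2.minAreaRect(c);print(cv2.boxPoints(b)+[240,0],b[2])
for p in[(271,14),(374,14),(369.5,150),(275,150)]:print("rim",D(p,.048))
for p in[(263,181),(382,181)]:print("plate front",D(p,.006))
for p in[(268,181),(378,181),(276,100),(371,100)]:print("rail top",D(p,.028))
E
```

```text
[[270.  13.]
 [373.  13.]
 [373. 152.]
 [270. 152.]] 90.0
rim [0.0072 0.0444]
rim [ 0.0071 -0.0454]
rim [-0.1117 -0.0456]
rim [-0.1116  0.0447]
plate front [-0.1516  0.0644]
plate front [-0.1517 -0.0665]
rail top [-0.1466  0.0556]
rail top [-0.1466 -0.0584]
rail top [-0.0654  0.0447]
rail top [-0.0654 -0.0482]
```

Emit:
{"name": "carry_out", "arguments": {"series": [0, 0, 0, 0, 0, -0.035, 0, 0, 0, 0, 0, 0, -0.035, 0, 0, 0, 0, 0, 0, -0.035, 0, 0, 0, 0, 0, 0, -0.035, 0, 0, 0, 0, 0, 0, -0.035, 0]}}

```text
t: 2.65
ee_pos: [0.4388, 0.0939, 0.126]
ee_rot: [-0.0, 0.987, 0.162, -0.0]
wrist_force: [1.9, -0.5, -0.6]
grip_width: 0.0006
gripper_force: 0.0
```

Emit:
{"name": "carry_out", "arguments": {"series": [0, 0, 0, 0.0028, 0.001, 0, 0, 0, 0, 0, 0.0028, 0.001, 0, 0, 0, 0, 0, 0.0028, 0.001, 0, 0, 0, 0, 0, 0.0019, 0.0006, 0, 0, 0, 0, 0, 0.0019, 0.0006, 0, 0]}}

```text
t: 3.07
ee_pos: [0.4525, 0.0983, 0.1294]
ee_rot: [0.0, 0.987, 0.162, 0.001]
wrist_force: [0.7, 0.2, -1.1]
grip_width: 0.0008
gripper_force: 0.0
```

Emit:
{"name": "carry_out", "arguments": {"series": [0, 0, 0, 0.0019, 0.0006, 0, 0, 0, 0, 0, 0.0019, 0.0006, 0, 0, 0, 0, 0, 0.0019, 0.0006, 0, 0, 0, 0, 0, 0.0019, 0.0006, 0, 0, 0, 0, 0, 0.0019, 0.0006, 0, 0]}}

```text
t: 3.48
ee_pos: [0.4608, 0.1011, 0.1276]
ee_rot: [0.0, 0.987, 0.162, -0.0]
wrist_force: [-4.5, -0.7, 3.0]
grip_width: 0.0002
gripper_force: 2.0
```

Emit:
{"name": "carry_out", "arguments": {"series": [0, 0, 0, 0.0019, 0.0006, 0, 0, 0, 0, 0, 0.0019, 0.0006, 0, 0, 0, 0, 0, 0.0019, 0.0006, 0, 0, 0, 0, 0, 0.0019, 0.0006, 0, 0, 0, 0, 0, 0.0019, 0.0006, 0, 0]}}

```text
t: 3.9
ee_pos: [0.4706, 0.1043, 0.1276]
ee_rot: [-0.0, 0.987, 0.162, -0.0]
wrist_force: [-3.1, -0.4, 1.4]
grip_width: 0.0006
gripper_force: 1.4
```

Emit:
{"name": "carry_out", "arguments": {"series": [0, 0, 0, 0.0019, 0.0006, 0, 0, 0, 0, 0, 0.0019, 0.0006, 0, 0, 0, 0, 0, 0.0019, 0.0006, 0, 0, 0, 0, 0, 0.0019, 0.0006, 0, 0, 0, 0, 0, 0.0019, 0.0006, 0, 0]}}

```text
t: 4.32
ee_pos: [0.4801, 0.1073, 0.1276]
ee_rot: [-0.0, 0.987, 0.162, 0.0]
wrist_force: [-1.2, -0.3, -2.0]
grip_width: 0.0003
gripper_force: 0.8
```

Emit:
{"name": "carry_out", "arguments": {"series": [0, 0, 0, 0.0019, 0.0006, 0, 0, 0, 0, 0, 0.0019, 0.0006, 0, 0, 0, 0, 0, 0.0019, 0.0006, 0, 0, 0, 0, 0, 0.0019, 0.0006, 0, 0, 0, 0, 0, 0.0019, 0.0006, 0, 0]}}

```text
t: 4.73
ee_pos: [0.4896, 0.1102, 0.1276]
ee_rot: [-0.0, 0.987, 0.162, -0.0]
wrist_force: [-1.6, -0.3, -1.3]
grip_width: 0.0006
gripper_force: 0.7
```

Emit:
{"name": "carry_out", "arguments": {"series": [0, 0, 0, 0.0019, 0.0006, 0, 0, 0, 0, 0, 0.0019, 0.0006, 0, 0, 0, 0, 0, 0.0019, 0.0006, 0, 0, 0, 0, 0, 0.0009, 0.0003, 0, 0, 0, 0, 0, 0.0009, 0.0003, 0, 0]}}

```text
t: 5.15
ee_pos: [0.4969, 0.1126, 0.1276]
ee_rot: [0.0, 0.987, 0.162, -0.0]
wrist_force: [-3.5, -0.5, 2.2]
grip_width: 0.0
gripper_force: 1.7
```

Emit:
{"name": "carry_out", "arguments": {"series": [0, 0, 0, 0.0009, 0.0003, 0, 0, 0, 0, 0, 0.0009, 0.0003, 0, 0, 0, 0, 0, 0.0009, 0.0003, 0, 0, 0, 0, 0, 0.0009, 0.0003, 0, 0, 0, 0, 0, 0.0009, 0.0003, 0, 0]}}

```text
t: 5.57
ee_pos: [0.5014, 0.1141, 0.1276]
ee_rot: [-0.0, 0.987, 0.162, -0.0]
wrist_force: [-3.3, -1.4, 1.2]
grip_width: 0.0004
gripper_force: 1.5
```

Emit:
{"name": "carry_out", "arguments": {"series": [0, 0, 0, 0.0006, 0.0002, 0, 0, 0, 0, 0, 0.0006, 0.0002, 0, 0, 0, 0, 0, 0.0006, 0.0002, 0, 0, 0, 0, 0, 0.0006, 0.0002, 0, 0, 0, 0, 0, 0.0003, 0.0001, 0, 0]}}

```text
t: 5.98
ee_pos: [0.5041, 0.115, 0.1276]
ee_rot: [-0.0, 0.987, 0.162, -0.0]
wrist_force: [-3.6, -1.2, 2.5]
grip_width: 0.0004
gripper_force: 2.1
```

Emit:
{"name": "carry_out", "arguments": {"series": [0, 0, 0, 0.0004, 0.0001, 0, 0, 0, 0, 0, 0.0004, 0.0001, 0, 0, 0, 0, 0, 0.0004, 0.0001, 0, 0, 0, 0, 0, 0.0004, 0.0002, 0, 0, 0, 0, 0, 0.0003, 0.0001, 0, 0]}}

```text
t: 6.4
ee_pos: [0.506, 0.1156, 0.1276]
ee_rot: [-0.0, 0.987, 0.162, -0.0]
wrist_force: [-4.0, -1.3, 4.4]
grip_width: 0.0004
gripper_force: 2.2
```

Emit:
{"name": "carry_out", "arguments": {"series": [0, 0, 0, 0.0004, 0.0001, 0, 0, 0, 0, 0, 0.0004, 0.0001, 0, 0, 0, 0, 0, 0.0004, 0.0001, 0, 0, 0, 0, 0, 0.0004, 0.0002, 0, 0, 0, 0, 0, 0.0003, 0.0001, 0, 0]}}

```text
t: 6.82
ee_pos: [0.5064, 0.1157, 0.1273]
ee_rot: [0.001, 0.987, 0.162, -0.002]
wrist_force: [-17.1, -4.5, 14.0]
grip_width: 0.0006
gripper_force: 9.0
```

The stop has been reached: the force rose sharply and motion ceased. Backing off now, then up.

Emit:
{"name": "carry_out", "arguments": {"series": [0, 0, 0, -0.0019, -0.0006, 0, 0, 0, 0, 0, -0.0038, -0.0013, 0, 0, 0, 0, 0, -0.0057, -0.0019, 0, 0, 0, 0, 0, -0.0095, -0.0032, 0, 0, 0, 0, 0, -0.0095, -0.0032, 0, 0]}}

```text
t: 7.23
ee_pos: [0.4766, 0.1057, 0.1276]
ee_rot: [-0.0, 0.987, 0.162, 0.0]
wrist_force: [-0.7, 1.0, 0.3]
grip_width: 0.0002
gripper_force: 0.0
```

Emit:
{"name": "carry_out", "arguments": {"series": [0, 0, 0, 0, 0, 0.035, 0, 0, 0, 0, 0, 0, 0.035, 0, 0, 0, 0, 0, 0, 0.035, 0, 0, 0, 0, 0, 0, 0.035, 0, 0, 0, 0, 0, 0, 0.035, 0]}}

```text
t: 7.65
ee_pos: [0.4763, 0.1057, 0.3042]
ee_rot: [0.0, 0.987, 0.162, -0.0]
wrist_force: [-0.0, 0.6, 0.8]
grip_width: 0.0002
gripper_force: 0.0
```

```bash
python3 - <<'E'
from cell import *
from h import *
from scipy.spatial.transform import Rotation as Ro
s=sense();f=grab_frame("wrist");cv2.imwrite("pics/w2.png",f["pixels"])
q=s["ee_rot"];Rw=Ro.from_quat([q[1],q[2],q[3],q[0]]).as_matrix()
M=np.array(f["mount"]);Rc=Rw@M[:3,:3];c=Rw@M[:3,3]+s["ee_pos"]
g=dict(pixels=f["pixels"],intrinsics=f["intrinsics"],R=Rc.T,t=-Rc.T@c);pickle.dump(g,open("w2.pkl","wb"))
print(s["t"],s["ee_pos"],s["wrist_force"])
E
```

```text
7.65 [0.47634551 0.10574336 0.3041859 ] [-0.02593207  0.59137639  0.78669049]
```

View pics/w2.png

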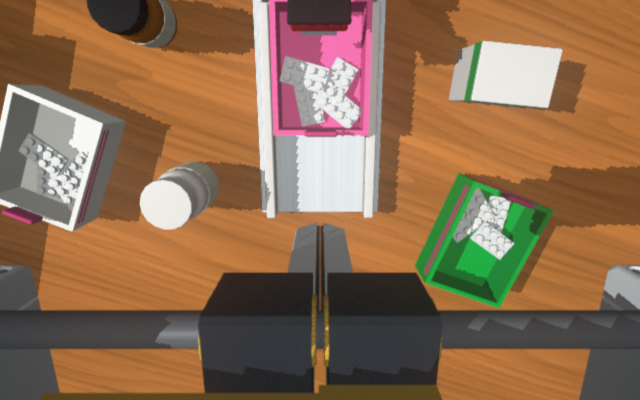

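The tray's front rim is now at row ~135 and the plate's front edge at ~216. The open black pad spans columns 287–352. The bottle, jar and carton are undisturbed.

```bash
python3 - <<'E'
from h import *
np.set_printoptions(precision=4,suppress=True)
g=pickle.load(open("w2.pkl","rb"))
a=np.radians(18.6);o=np.array([.5697,.1381]);R=np.array([[np.cos(a),-np.sin(a)],[np.sin(a),np.cos(a)]])
D=lambda p,z:R.T@(plane(g,p,z)[:2]-o)
print("rim front",D((275,134.5),.048),D((369.5,134.5),.048))
print("plate front",D((263,216),.006),D((382,216),.006), "rail front top",D((268,212),.028))
print("pad sides",[D(p,z) for p in((287,20),(352,20)) for z in(.12,.13)])
for P in[(.038,-.001),(.042,-.001),(.024,-.001)]:print(P,R@P+o)
E
```

```text
rim front [-0.0584  0.0424] [-0.0585 -0.0474]
plate front [-0.1539  0.0642] [-0.154  -0.0706] rail front top [-0.1421  0.055 ]
pad sides [array([0.0269, 0.0226]), array([0.0249, 0.0217]), array([ 0.0269, -0.0224]), array([ 0.0249, -0.0216])]
(0.038, -0.001) [0.606  0.1493]
(0.042, -0.001) [0.6098 0.1505]
(0.024, -0.001) [0.5928 0.1448]
```

Emit:
{"name": "carry_out", "arguments": {"series": [0, 0, 0, 0.026, 0.0087, 0, 0, 0, 0, 0, 0.026, 0.0087, 0, 0, 0, 0, 0, 0.026, 0.0087, 0, 0, 0, 0, 0, 0.026, 0.0087, 0, 0, 0, 0, 0, 0.026, 0.0088, 0, 0]}}

```text
t: 8.12
ee_pos: [0.6081, 0.1495, 0.3023]
ee_rot: [0.0, 0.987, 0.162, -0.0]
wrist_force: [0.2, -0.1, 0.5]
grip_width: 0.0002
gripper_force: 0.0
```

Emit:
{"name": "carry_out", "arguments": {"series": [0, 0, 0, 0, 0, -0.02, 0, 0, 0, 0, 0, 0, -0.02, 0, 0, 0, 0, 0, 0, -0.02, 0, 0, 0, 0, 0, 0, -0.004, 0, 0, 0, 0, 0, 0, 0, 0]}}

```text
t: 8.53
ee_pos: [0.6066, 0.1492, 0.2376]
ee_rot: [0.0, 0.987, 0.162, -0.001]
wrist_force: [0.1, 0.3, 1.7]
grip_width: 0.0002
gripper_force: 0.0
```

Emit:
{"name": "carry_out", "arguments": {"series": [0, 0, 0, 0, 0, -0.001, 0, 0, 0, 0, 0, 0, -0.001, 0, 0, 0, 0, 0, 0, -0.001, 0, 0, 0, 0, 0, 0, -0.001, 0, 0, 0, 0, 0, 0, -0.001, 0]}}

```text
t: 8.95
ee_pos: [0.6076, 0.1496, 0.2341]
ee_rot: [-0.0, 0.987, 0.162, 0.0]
wrist_force: [0.4, -0.0, -0.3]
grip_width: 0.0003
gripper_force: 0.0
```

Emit:
{"name": "carry_out", "arguments": {"series": [0, 0, 0, 0, 0, -0.001, 0, 0, 0, 0, 0, 0, -0.001, 0, 0, 0, 0, 0, 0, -0.001, 0, 0, 0, 0, 0, 0, -0.001, 0, 0, 0, 0, 0, 0, -0.001, 0]}}

```text
t: 9.37
ee_pos: [0.6075, 0.1496, 0.2285]
ee_rot: [-0.0, 0.987, 0.162, -0.0]
wrist_force: [-0.2, 0.0, 0.3]
grip_width: 0.0006
gripper_force: 0.0
```

Emit:
{"name": "carry_out", "arguments": {"series": [0, 0, 0, 0, 0, -0.001, 0, 0, 0, 0, 0, 0, -0.001, 0, 0, 0, 0, 0, 0, -0.001, 0, 0, 0, 0, 0, 0, -0.001, 0, 0, 0, 0, 0, 0, -0.001, 0]}}

```text
t: 9.78
ee_pos: [0.6075, 0.1496, 0.2235]
ee_rot: [-0.0, 0.987, 0.162, -0.0]
wrist_force: [-0.4, -1.0, 1.1]
grip_width: 0.0004
gripper_force: 0.0
```

Emit:
{"name": "carry_out", "arguments": {"series": [0, 0, 0, 0, 0, -0.001, 0, 0, 0, 0, 0, 0, -0.001, 0, 0, 0, 0, 0, 0, -0.001, 0, 0, 0, 0, 0, 0, -0.001, 0, 0, 0, 0, 0, 0, 0, 0]}}

```text
t: 10.2
ee_pos: [0.6077, 0.1496, 0.2198]
ee_rot: [-0.0, 0.987, 0.162, 0.0]
wrist_force: [0.3, -0.5, 5.8]
grip_width: 0.0002
gripper_force: 2.3
```

Emit:
{"name": "carry_out", "arguments": {"series": [0, 0, 0, -0.0008, -0.0003, -0.0015, 0, 0, 0, 0, -0.0008, -0.0003, -0.0015, 0, 0, 0, 0, -0.0008, -0.0003, -0.0015, 0, 0, 0, 0, -0.0008, -0.0003, -0.0015, 0, 0, 0, 0, -0.0008, -0.0002, -0.0015, 0]}}

```text
t: 10.62
ee_pos: [0.6035, 0.1482, 0.2122]
ee_rot: [-0.0, 0.987, 0.162, 0.0]
wrist_force: [-1.9, 0.5, 3.9]
grip_width: 0.0004
gripper_force: 1.4
```

Emit:
{"name": "carry_out", "arguments": {"series": [0, 0, 0, -0.0008, -0.0003, -0.0015, 0, 0, 0, 0, -0.0008, -0.0003, -0.0015, 0, 0, 0, 0, -0.0008, -0.0003, -0.0015, 0, 0, 0, 0, -0.0008, -0.0003, -0.0015, 0, 0, 0, 0, -0.0008, -0.0002, -0.0015, 0]}}

```text
t: 11.03
ee_pos: [0.5994, 0.1467, 0.2043]
ee_rot: [-0.0, 0.987, 0.162, -0.0]
wrist_force: [-0.3, 0.4, -0.3]
grip_width: 0.0002
gripper_force: 0.0
```

Emit:
{"name": "carry_out", "arguments": {"series": [0, 0, 0, -0.0015, -0.0005, -0.0008, 0, 0, 0, 0, -0.0015, -0.0005, -0.0008, 0, 0, 0, 0, -0.0015, -0.0005, -0.0008, 0, 0, 0, 0, -0.0015, -0.0005, -0.0008, 0, 0, 0, 0, -0.0015, -0.0005, -0.0008, 0]}}

```text
t: 11.45
ee_pos: [0.5918, 0.1442, 0.2006]
ee_rot: [-0.0, 0.987, 0.162, 0.0]
wrist_force: [0.2, 0.9, 0.0]
grip_width: 0.0004
gripper_force: 0.0
```

Emit:
{"name": "carry_out", "arguments": {"series": [0, 0, 0, 0, 0, -0.0005, 0, 0, 0, 0, 0, 0, -0.0005, 0, 0, 0, 0, 0, 0, -0.0005, 0, 0, 0, 0, 0, 0, -0.0005, 0, 0, 0, 0, 0, 0, -0.0005, 0]}}

```text
t: 11.87
ee_pos: [0.592, 0.1443, 0.1981]
ee_rot: [-0.0, 0.987, 0.162, 0.0]
wrist_force: [0.0, -0.2, -0.8]
grip_width: 0.0003
gripper_force: 0.0
```

Emit:
{"name": "carry_out", "arguments": {"series": [0, 0, 0, 0, 0, -0.0003, 0, 0, 0, 0, 0, 0, -0.0003, 0, 0, 0, 0, 0, 0, -0.0002, 0, 0, 0, 0, 0, 0, -0.0002, 0, 0, 0, 0, 0, 0, -0.0002, 0]}}

```text
t: 12.28
ee_pos: [0.592, 0.1443, 0.1969]
ee_rot: [-0.0, 0.987, 0.162, -0.0]
wrist_force: [0.2, -0.3, -0.3]
grip_width: 0.0003
gripper_force: 0.0
```

Emit:
{"name": "carry_out", "arguments": {"series": [0, 0, 0, 0, 0, -0.0002, 0, 0, 0, 0, 0, 0, -0.0002, 0, 0, 0, 0, 0, 0, -0.0002, 0, 0, 0, 0, 0, 0, -0.0002, 0, 0, 0, 0, 0, 0, -0.0002, 0]}}

```text
t: 12.7
ee_pos: [0.592, 0.1443, 0.1959]
ee_rot: [-0.0, 0.987, 0.162, -0.0]
wrist_force: [0.8, -0.4, 0.7]
grip_width: 0.0003
gripper_force: 0.0
```

Emit:
{"name": "carry_out", "arguments": {"series": [0, 0, 0, 0, 0, -0.0002, 0, 0, 0, 0, 0, 0, -0.0002, 0, 0, 0, 0, 0, 0, -0.0002, 0, 0, 0, 0, 0, 0, -0.0002, 0, 0, 0, 0, 0, 0, -0.0002, 0]}}

```text
t: 13.12
ee_pos: [0.592, 0.1443, 0.1949]
ee_rot: [-0.0, 0.987, 0.162, -0.0]
wrist_force: [0.6, -0.4, 0.3]
grip_width: 0.0005
gripper_force: 0.0
```

Emit:
{"name": "carry_out", "arguments": {"series": [0, 0, 0, 0, 0, -0.0002, 0, 0, 0, 0, 0, 0, -0.0002, 0, 0, 0, 0, 0, 0, -0.0002, 0, 0, 0, 0, 0, 0, -0.0002, 0, 0, 0, 0, 0, 0, -0.0002, 0]}}

```text
t: 13.53
ee_pos: [0.592, 0.1443, 0.1939]
ee_rot: [-0.0, 0.987, 0.162, -0.0]
wrist_force: [0.2, -0.1, -0.4]
grip_width: 0.0006
gripper_force: 0.0
```

Emit:
{"name": "carry_out", "arguments": {"series": [0, 0, 0, 0, 0, -0.0002, 0, 0, 0, 0, 0, 0, -0.0002, 0, 0, 0, 0, 0, 0, -0.0002, 0, 0, 0, 0, 0, 0, -0.0002, 0, 0, 0, 0, 0, 0, -0.0002, 0]}}

```text
t: 13.95
ee_pos: [0.592, 0.1442, 0.1929]
ee_rot: [-0.0, 0.987, 0.162, -0.0]
wrist_force: [-0.3, -0.6, -0.0]
grip_width: 0.0007
gripper_force: 0.0
```

Emit:
{"name": "carry_out", "arguments": {"series": [0, 0, 0, 0, 0, -0.0002, 0, 0, 0, 0, 0, 0, -0.0002, 0, 0, 0, 0, 0, 0, -0.0002, 0, 0, 0, 0, 0, 0, -0.0002, 0, 0, 0, 0, 0, 0, -0.0002, 0]}}

```text
t: 14.37
ee_pos: [0.592, 0.1443, 0.1919]
ee_rot: [-0.0, 0.987, 0.162, -0.0]
wrist_force: [-0.6, 0.5, 0.1]
grip_width: 0.0002
gripper_force: 0.0
```

Emit:
{"name": "carry_out", "arguments": {"series": [0, 0, 0, 0, 0, -0.0002, 0, 0, 0, 0, 0, 0, -0.0002, 0, 0, 0, 0, 0, 0, -0.0002, 0, 0, 0, 0, 0, 0, -0.0002, 0, 0, 0, 0, 0, 0, -0.0002, 0]}}

```text
t: 14.78
ee_pos: [0.592, 0.1443, 0.1911]
ee_rot: [0.0, 0.987, 0.162, 0.0]
wrist_force: [-2.2, -1.3, 7.3]
grip_width: 0.0001
gripper_force: 3.4
```

Emit:
{"name": "carry_out", "arguments": {"series": [0, 0, 0, 0, 0, 0, 0, 0, 0, 0, 0, 0, 0, 0, 0, 0, 0, 0, 0, 0, 0, 0, 0, 0, 0, 0, 0, 0, 0, 0, 0, 0, 0, 0, 0]}}

```text
t: 15.2
ee_pos: [0.592, 0.1443, 0.1912]
ee_rot: [0.0, 0.987, 0.162, 0.0]
wrist_force: [-2.2, -1.4, 4.5]
grip_width: 0.0004
gripper_force: 2.7
```

Emit:
{"name": "carry_out", "arguments": {"series": [0, 0, 0, 0, 0, 0, 0, 0, 0, 0, 0, 0, 0, 0, 0, 0, 0, 0, 0, 0, 0, 0, 0, 0, 0, 0, 0, 0, 0, 0, 0, 0, 0, 0, 0]}}

```text
t: 15.62
ee_pos: [0.592, 0.1443, 0.1912]
ee_rot: [0.0, 0.987, 0.162, 0.0]
wrist_force: [-2.8, -1.5, 4.8]
grip_width: 0.0005
gripper_force: 2.7
```

Emit:
{"name": "carry_out", "arguments": {"series": [0, 0, 0, 0, 0, -0.0002, 0, 0, 0, 0, 0, 0, 0, 0, 0, 0, 0, 0, 0, 0, 0, 0, 0, 0, 0, 0, 0, 0, 0, 0, 0, 0, 0, 0, 0]}}

```text
t: 16.03
ee_pos: [0.592, 0.1443, 0.1911]
ee_rot: [0.0, 0.987, 0.162, 0.0]
wrist_force: [-3.1, -1.1, 8.2]
grip_width: 0.0006
gripper_force: 3.7
```

Emit:
{"name": "carry_out", "arguments": {"series": [0, 0, 0, 0, 0, 0, 0, 0, 0, 0, 0, 0, 0, 0, 0, 0, 0, 0, 0, 0, 0, 0, 0, 0, 0, 0, 0, 0, 0, 0, 0, 0, 0, 0, 0]}}

```text
t: 16.45
ee_pos: [0.592, 0.1443, 0.1911]
ee_rot: [0.0, 0.987, 0.162, 0.0]
wrist_force: [-2.9, -0.5, 7.8]
grip_width: 0.0003
gripper_force: 3.7
```

Emit:
{"name": "carry_out", "arguments": {"series": [0, 0, 0, 0, 0, 0, 0, 0, 0, 0, 0, 0, 0, 0, 0, 0, 0, 0, 0, 0, 0, 0, 0, 0, 0, 0, 0, 0, 0, 0, 0, 0, 0, 0, 0]}}

```text
t: 16.87
ee_pos: [0.592, 0.1443, 0.1911]
ee_rot: [0.0, 0.987, 0.162, 0.0]
wrist_force: [-2.8, -1.3, 7.5]
grip_width: 0.0003
gripper_force: 3.7
```

Emit:
{"name": "carry_out", "arguments": {"series": [0, 0, 0, 0, 0, 0, 0, 0, 0, 0, 0, 0, 0, 0, 0, 0, 0, 0, 0, 0, 0, 0, 0, 0, 0, 0, 0, 0, 0, 0, 0, 0, 0, 0, 0]}}

```text
t: 17.28
ee_pos: [0.592, 0.1443, 0.1911]
ee_rot: [0.0, 0.987, 0.162, 0.0]
wrist_force: [-2.9, -1.6, 7.0]
grip_width: 0.0006
gripper_force: 3.7
```

Emit:
{"name": "carry_out", "arguments": {"series": [0, 0, 0, 0, 0, 0, 0, 0, 0, 0, 0, 0, 0, 0, 0, 0, 0, 0, 0, 0, 0, 0, 0, 0, 0, 0, 0, 0, 0, 0, 0, 0, 0, 0, 0]}}

```text
t: 17.7
ee_pos: [0.592, 0.1443, 0.1911]
ee_rot: [0.0, 0.987, 0.162, 0.0]
wrist_force: [-2.7, -1.3, 8.1]
grip_width: 0.0005
gripper_force: 3.7
```

Emit:
{"name": "carry_out", "arguments": {"series": [0, 0, 0, 0, 0, 0, 0, 0, 0, 0, 0, 0, 0, 0, 0, 0, 0, 0, 0, 0, 0, 0, 0, 0, 0, 0, 0, 0, 0, 0, 0, 0, 0, 0, 0]}}

```text
t: 18.12
ee_pos: [0.592, 0.1443, 0.1911]
ee_rot: [0.0, 0.987, 0.162, 0.0]
wrist_force: [-3.7, -1.7, 7.1]
grip_width: 0.0004
gripper_force: 3.7
```

Emit:
{"name": "carry_out", "arguments": {"series": [0, 0, 0, 0, 0, 0, 0, 0, 0, 0, 0, 0, 0, 0, 0, 0, 0, 0, 0, 0, 0, 0, 0, 0, 0, 0, 0, 0, 0, 0, 0, 0, 0, 0, 0]}}

```text
t: 18.53
ee_pos: [0.592, 0.1443, 0.1911]
ee_rot: [0.0, 0.987, 0.162, 0.0]
wrist_force: [-3.1, -0.6, 7.3]
grip_width: 0.0005
gripper_force: 3.7
```

Held at about 8 N for over 2 s. Lifting away and checking.

Emit:
{"name": "carry_out", "arguments": {"series": [0, 0, 0, 0, 0, 0.005, 0, 0, 0, 0, 0, 0, 0.02, 0, 0, 0, 0, 0, 0, 0.035, 0, 0, 0, 0, 0, 0, 0.035, 0, 0, 0, 0, 0, 0, 0.035, 0]}}

```text
t: 18.95
ee_pos: [0.5916, 0.1443, 0.3224]
ee_rot: [-0.0, 0.987, 0.162, -0.0]
wrist_force: [-0.0, -0.7, 0.3]
grip_width: 0.0007
gripper_force: 0.0
```

Emit:
{"name": "carry_out", "arguments": {"series": [0, 0, 0, -0.035, -0.012, 0, 0, 0, 0, 0, -0.035, -0.012, 0, 0, 0, 0, 0, -0.035, -0.012, 0, 0, 0, 0, 0, -0.01, -0.004, 0, 0, 0, 0, 0, 0, 0, 0, 0]}}

```text
t: 19.37
ee_pos: [0.4751, 0.1033, 0.3214]
ee_rot: [0.001, 0.987, 0.162, 0.0]
wrist_force: [0.1, -0.2, -0.6]
grip_width: 0.0006
gripper_force: 0.0
```

```bash
python3 - <<'E'
from cell import *
from h import *
w=grab_frame("wrist")["pixels"];s=grab_frame("scene")["pixels"]
b=cv2.resize(s[140:300,235:435],None,fx=2,fy=2,interpolation=cv2.INTER_CUBIC)
o=np.zeros((400,800,3),np.uint8);o[:320,:400]=b;o[:,400:]=w[:,120:520];cv2.imwrite("pics/end.png",o)
print(sense()["t"],sense()["wrist_force"])
E
```

```text
19.4667 [ 0.37382143 -0.12993713 -0.34747894]
```

View pics/end.png

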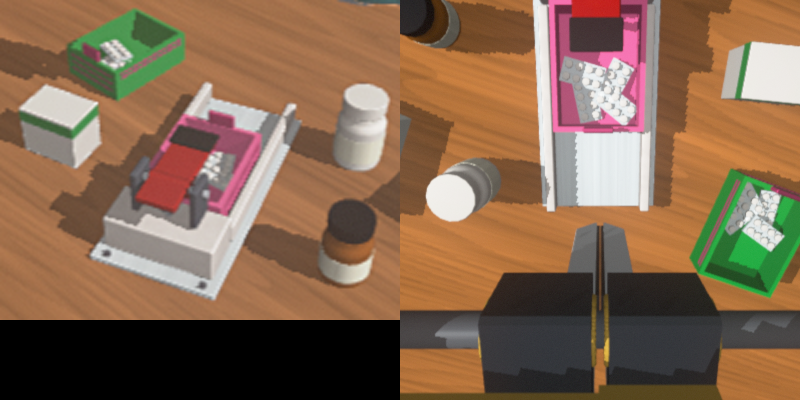

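The arm of the catch lies level over the tray, with its black pad at (597,35) in the right panel. The tray is home, and the bottle, jar and carton are untouched.

```bash
python3 -c "
from cell import *
print(finish_job())"
```

```text
the job is handed in; nothing more can be done
None
```

The job is handed in: the tray is home, the catch snapped over and was held at about 8 N for over 2 s then released, and the bottle, jar and carton stand untouched; one risk is that at the stop the wrist read 17.7 N sideways but about 22.5 N with its vertical part, so the 20 N limit may have been briefly passed.

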